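Pin the trimmer's guide at the next angle and load a strip

TASK

Set the paper trimmer up for a slanted cut: pull up the red spring knob on its guide, swing the guide away from you to the next hole (15 degrees) and let the pin snap fully home. Then lay the blue foam-board strip flat on the bed, its long side snug against the near face of the guide and its right-hand end sticking out about 3 cm past the steel cutting edge. Leave the mug, stapler and tape roll where they are.

Things in the scene. Friction and masses are not known exactly. Their poses are not given: they have to be found in the camera images.
- trimmer: Paper trimmer fixed to the desk: grey slab 270 x 270 mm, dark green gridded bed whose top is 16 mm above the desk. Origin: centre of its underside; x points away from the robot (up to 9 degrees off), y left, z up. Its right-hand edge (y -135 mm, along x) is the steel cutting edge; at its far right corner (x 112, y -147 mm) the blade lever stands fixed upright, 340 mm tall
- guide (a joint): Angle of the guide (rad) about the vertical axis through guide_pivot; 0 = square to the cutting edge, pinned in the first hole, where it starts. It grows as the free left end swings away from the robot (clockwise from above). Pinned in the next hole it reads 0.262 (15 degrees); further holes at 0.524 and 0.785. Light friction
- plunger (a joint): Height of the spring plunger (m): 0 = pin fully home in a hole, 0.013 = pulled right up. The pin leaves the hole at 0.008; released between holes it rides on the plate at 0.008 and snaps down on reaching a hole (hole 10 mm, round-nosed pin 8 mm). The spring pulls down with 5.4 N when home, 9 N right up
- knob_grip (a point): Middle of the round red knob of the plunger, gripped from above: 25 mm in diameter, 26 mm high, this point 63 mm above the desk when the pin is home; it stands upright on the guide, 200 mm from the pivot, and does not spin. Below it a collar 19 mm wide reaches up to 15 mm below this point, on a dark block whose top is 28 mm below it. x axis square to the guide, y along it outward
- guide_pivot (a point): Vertical pivot axis of the guide, at the height of the bed's top, 20 mm inside the cutting edge; fixed on the trimmer, axes as the trimmer's
- next_hole (a point): Centre of the next hole (15 degrees), top of the index plate, 21 mm above the desk. The plate is a 36 mm wide, 5 mm thick aluminium arc on the left of the bed with four brass-ringed holes, 200 mm from the pivot, 15 degrees (52 mm) apart
- guide_face (a point): Point on the guide's straight near face (robot's side), 50 mm from the pivot along the guide, 5 mm above the bed. x axis square into the face (away from the robot), y along the guide toward the knob, z up; turns with the guide. Aluminium bar 14 mm thick, top 36 mm above the desk; the face is flat from 18 mm right of the pivot to 175 mm left of it and lies 9 mm in front of the pivot axis
- cut_edge (a point): Point on the steel cutting edge (right-hand edge of the bed) at the bed's top face, 50 mm nearer than the slab's middle; axes as the trimmer's: x along the edge, y to the left over the bed. Past the edge there is nothing above the desk but the parked lever at the far corner
- strip_center (a point): Centre of the loose foam-board strip, blue faces and white core, 180 x 54 x 10 mm, about 70 g: x along its 180 mm, y across its 54 mm, z up; 5 mm above its underside. It starts flat on the desk left of the trimmer, its length roughly pointing away from the robot; either end may go to the right
- mug: Green and white mug, 101 mm tall, on the desk at the far left; origin at its underside. To be left alone
- stapler: Red stapler, 141 mm long, 47 mm tall, on the desk at the near left; origin at its underside. To be left alone
- tape_roll: Purple roll of packing tape lying flat, 100 mm across, 45 mm high, on the desk near right; origin at its underside. To be left alone

How it is judged:
By the outcome, as a careful person would: the job done as asked, in the order asked, and still so for the second after the job is handed in, with the robot touching nothing.
It also fails if it takes over 61 s, if anything falls off the work surface, if the arm or the gripper's body presses on something with over 40 N, if the wrist force passes 120 N, or if a joint passes its speed limit or range.

ROBOT

A 6-joint arm with a two-finger parallel gripper is mounted at the origin on the work surface; the furniture and walls round the work are solid. World frame = base frame: x ahead of the robot, y to its left, z up, the work surface at z = 0. Lengths are in m, angles in rad, forces in N, time in s.
With the tool pointing down it reaches from about 0.4 to 0.925 m from the base axis. Payload 3.4 kg.
Tool frame: the origin (TCP) lies on the mounting face of the last link; the fingertips stand 173 mm ahead of it and the grasp point (between the pads) lies 155 mm ahead of it; z points along the fingers, y is the direction in which the jaws open and shut (so a half turn about z gives the same grasp; the last joint's range is limited). The gripper opens to 85 mm and grips with 20 to 120 N. Pads are 22 mm wide; open, the fingers measure 114 mm over their backs; the gripper's body (76 mm by 85 mm) begins 54 mm behind the grasp point. The pads swing forward as they close: fully open they stand 13 mm farther back than shut.
Start: joints at [-1.395, 0.307, 1.506, -0, 1.328, -0.073], TCP at [0.142, -0.557, 0.405] pointing down, gripper open.
Joint ranges: [-3.12, 3.12], [-1.05, 2.28], [0.14, 2.33], [-1.42, 4.57], [0.1, 2.73], [-2.68, 2.68]. Speed limits (rad/s): [2.57, 2.57, 3.14, 3.14, 3.14, 3.14].

INTERFACE

Orientations are given as a rotation vector (axis times angle).
In Python, from bench import arm gives the robot as it stands.
- The arm moves only by the tool move_arm, never from a script. Its argument "steps" is a list of rows, each a list of 3 entries, a list of its own where there are three numbers: the shift along the tool's x, y, z in cm, then the turn, a rotation vector about the tool's x, y, z in rad, then the closure, from 0 (fully open) to 1 (shut). A call has 1 to 20 rows; each row shifts and turns the commanded pose from where the row before left it, along the tool's axes as they then stand; what a row does not reach is not made up. A row lasts 1/10 s, in which the tool goes at most 50 mm and 8.59 degrees, less where a joint would pass 70% of its speed; a pose out of reach is approached as far as the arm can. A call with a gripper value outside its range is refused whole. The fingers move at their own pace and stop on an object; "grip_force" is the grip in N (left out, the last holds). Time passes only in rows, so rows that do not move let the fingers close. It gives the time, the measured TCP pose, the force and the opening at its end, in the units of the state.
- arm.get_state(): the state, without advancing time (a new reading comes with each control period).
- arm.snapshot(name): name is "scene" or "top" or "wrist"; returns a dict with "pixels" (420x560x3 uint8, red, green, blue), "z_map" (420x560 float32, m along the optical axis (not along the pixel's ray), 0 where there is no reading), "K" (3x3 intrinsics, pixels), "distortion" ([k1, k2, p1, p2, k3] as OpenCV has them; the pictures are not rectified), "R" (3x3) and "t" (3): a world point X has camera coordinates R X + t. Camera axes: x right, y down, z forward; pixel columns grow to the right and rows downward; lengths in m; the calibration is good to about 2 mm. A picture is of the moment at which its call begins.
- arm.close_job(): hands the job in, once; it reports no verdict.
Trained networks look in a picture, given as the dict that the camera call returned (one of the last four; its "shot" number tells which), for a name from the list of things; names that differ only in an ending like _2 or _b are one class to them, and where a whole thing is asked for, a point or a joint stands for the part that bears it (a point fixed in the world has none). Each returns a list of dicts, best first, with "score" (0 to 1); they miss things now and then, are a little off and sometimes report something else, mostly with a low value. They report only what shows in the picture. A call takes as long as a camera call.
- arm.search_frame(label, picture): "rect" ([left, top, right, bottom] as shares, 0 to 1, of the picture: columns of its width, rows of its height, round what is visible of it).
- arm.tip_of(label, picture): "point" ([column, row] as shares, 0 to 1, of the picture: columns of its width, rows of its height: a listed point, or the origin of a listed thing).
The state is a dict: "t": time; "joints": joint angles; "qvel": joint speeds; "tau": joint torques, N m; "position": TCP position; "eef_rot": TCP orientation; "ft_force": force on the tool from outside, world axes, zero at the start; "ft_torque": the same for the moment, N m; "finger_gap": opening from 0.0 (shut) to 1.0 (fully open).
Only numpy, scipy, OpenCV 4.12 (cv2) and the standard library are available. Lean on these libraries where they do the work, as an engineer would, in place of code of your own. Each camera call takes 0.05 s, during which the arm holds its last target.

## Working session

There is one attempt and no reset: what is moved stays moved. The work goes in short steps, Python scripts to look and compute and a tool call to move; the robot and the scene stay as the last step left them, time stands still between calls to the robot, and variables do not carry over. Pictures are saved under pics/ and viewed, and the job is handed in when it is done.

Besides the shell and the picture viewer there is one more tool, called after "Request:" as name(argument=value, ...), one argument or row to a line, values as JSON. move_arm: Moves the arm, as the interface text tells. Its arguments: {"type":"object","properties":{"steps":{"type":"array"},"grip_force":{"type":"number"}},"required":["steps"]}

```bash
ls; mkdir -p pics
cat > h.py <<'E'
import numpy as np, cv2
from bench import arm
from scipy.spatial.transform import Rotation as Rn
def save(p,name,scale=1.0,crop=None):
    im=p["pixels"][:,:,::-1].copy()
    if crop: im=im[crop[1]:crop[3],crop[0]:crop[2]]
    if scale!=1: im=cv2.resize(im,None,fx=scale,fy=scale,interpolation=cv2.INTER_CUBIC)
    cv2.imwrite("pics/"+name,im)
def ray(p,uv):
    n=cv2.undistortPoints(np.array([[uv]],float),np.array(p["K"]),np.array(p["distortion"]))[0,0]
    R=np.array(p["R"]);t=np.array(p["t"])
    return -R.T@t, R.T@np.array([n[0],n[1],1.0])
def atz(p,uv,z):
    o,d=ray(p,uv); return o+d*(z-o[2])/d[2]
def proj(p,X):
    r,_=cv2.Rodrigues(np.array(p["R"]))
    return cv2.projectPoints(np.array(X,float).reshape(-1,1,3),r,np.array(p["t"],float),np.array(p["K"]),np.array(p["distortion"]))[0][:,0]
def depthpt(p,uv):
    o,d=ray(p,uv); z=p["z_map"][int(round(uv[1])),int(round(uv[0]))]
    return o+d*z
E
python3 - <<'E'
from h import *
s=arm.get_state(); print(s)
for n in ["scene","top"]:
    p=arm.snapshot(n); save(p,n+"0.png",1.4)
    print(n,p["shot"],-np.array(p["R"]).T@p["t"])
    for l,z in [("knob_grip",.063),("guide_pivot",.016),("next_hole",.021),("guide_face",.021),("cut_edge",.016),("strip_center",.005),("mug",0),("stapler",0),("tape_roll",0),("trimmer",0)]:
        r=arm.tip_of(l,p)
        if r:
            uv=np.array(r[0]["point"])*[560,420]
            print(l,round(r[0]["score"],2),uv.round(1),atz(p,uv,z).round(4))
        else: print(l,None)
E
```

```text
pics
{'t': 0.0, 'joints': array([-1.39449578e+00,  3.07580100e-01,  1.50770423e+00, -1.13515021e-05,
        1.32839224e+00, -7.34897959e-02]), 'qvel': array([ 0.00107939,  0.00035091,  0.00151883, -0.00015174, -0.00213501,
       -0.00067015]), 'tau': array([ 1.49941803e-03, -4.57550240e+01, -2.51916593e+01,  5.56161922e-04,
        1.32539682e-02,  2.37985273e-05]), 'position': array([ 0.14205822, -0.5568113 ,  0.40376497]), 'eef_rot': array([-3.11505701e+00, -3.91095541e-01,  1.85356528e-04]), 'ft_force': array([-0.0400607 ,  0.20535957,  0.35206635]), 'ft_torque': array([ 0.01916076, -0.02856776, -0.01356668]), 'finger_gap': 1.0001573184343506}
scene 1 [0.13499243 0.54250058 0.74773621]
knob_grip 0.68 [267.8 221.1] [ 0.5172 -0.0123  0.063 ]
guide_pivot None
next_hole 0.88 [254.7 225.1] [ 0.5601 -0.0161  0.021 ]
guide_face 0.58 [308.7 202.6] [ 0.4884 -0.1647  0.021 ]
cut_edge 0.88 [321.7 197.2] [ 0.4722 -0.2084  0.016 ]
strip_center 0.57 [218.4 320.3] [0.4724 0.2375 0.005 ]
mug 0.85 [160.6 274. ] [0.6616 0.2153 0.    ]
stapler 0.83 [284.9 354. ] [0.3183 0.2217 0.    ]
tape_roll 0.71 [342.6 184.8] [ 0.4549 -0.3059  0.    ]
trimmer 0.76 [280.6 220.6] [ 0.5254 -0.0836  0.    ]
top 2 [ 0.3353634  -0.06527911  0.90480299]
knob_grip 0.58 [263.5 216.3] [ 0.5113 -0.0084  0.063 ]
guide_pivot 0.73 [350.1 238.4] [ 0.4909 -0.2104  0.016 ]
next_hole 0.87 [273.4 199. ] [ 0.5638 -0.0237  0.021 ]
guide_face 0.84 [330.8 233.8] [ 0.4959 -0.1644  0.021 ]
cut_edge 0.64 [355.1 252. ] [ 0.4605 -0.2241  0.016 ]
strip_center 0.8 [161.6 230.7] [0.4629 0.2304 0.005 ]
mug 0.76 [180.9 151.7] [0.665 0.219 0.   ]
stapler 0.8 [159.  291.3] [0.3232 0.2145 0.    ]
tape_roll 0.91 [395.9 259.9] [ 0.4543 -0.3241  0.    ]
trimmer None
```

View pics/scene0.png

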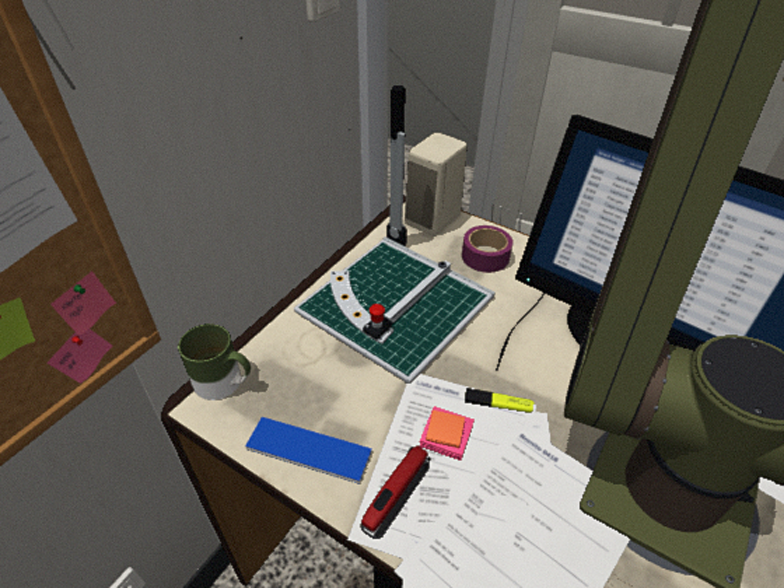

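View pics/top0.png

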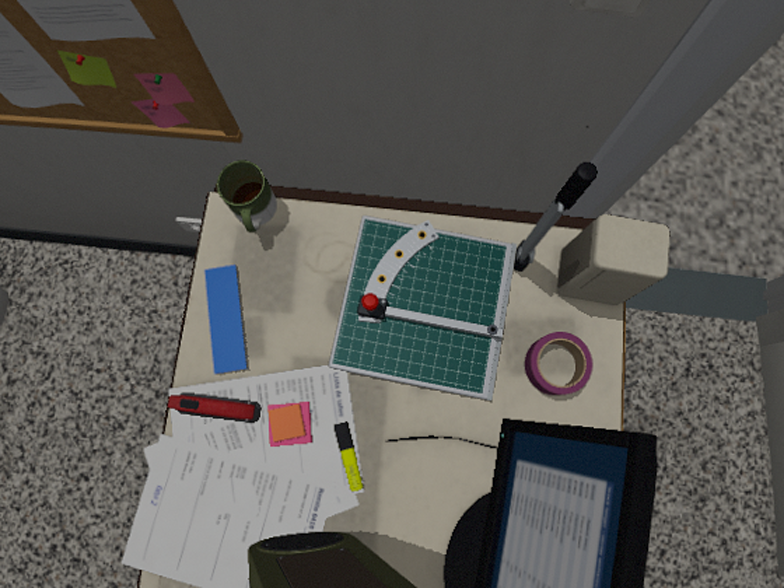

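Run:
```python
from h import *
p=arm.snapshot("top"); save(p,"top1.png",4,(225,145,385,295)); print(p["K"],p["distortion"])
save(p,"top1s.png",5,(120,180,200,275))
q=arm.snapshot("scene"); save(q,"sc1.png",4,(200,160,360,280))
np.save("top.npy",p,allow_pickle=True);np.save("scene.npy",q,allow_pickle=True)
```

```text
[[389.5597909    0.         282.70475213]
 [  0.         389.5597909  215.64253679]
 [  0.           0.           1.        ]] [-0.07457414  0.          0.          0.          0.        ]
```

View pics/top1.png

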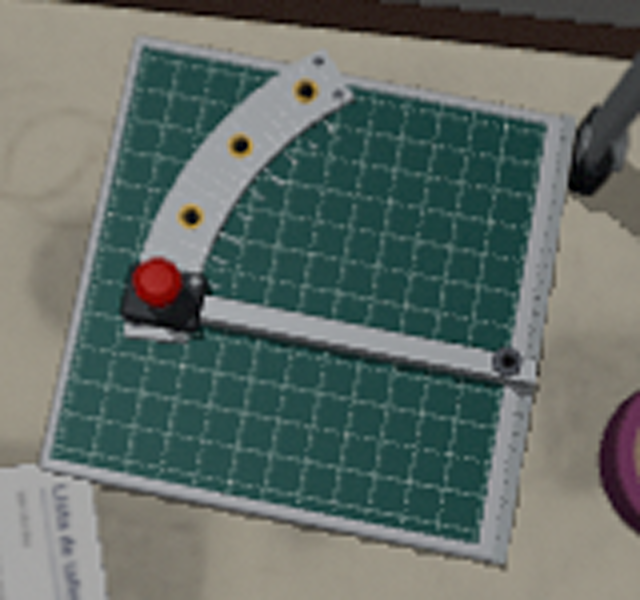

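View pics/sc1.png

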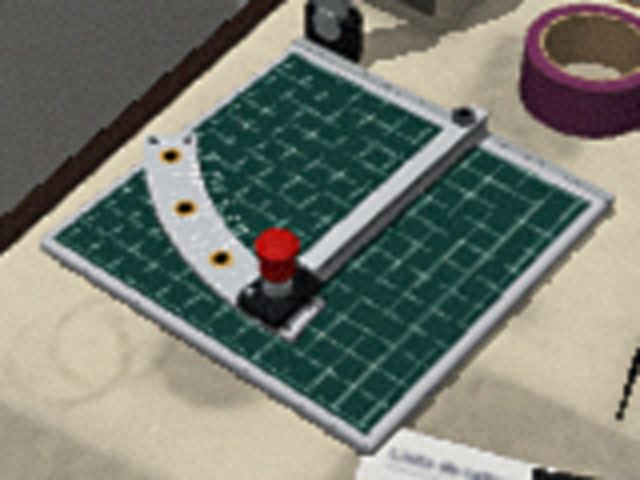

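View pics/top1s.png

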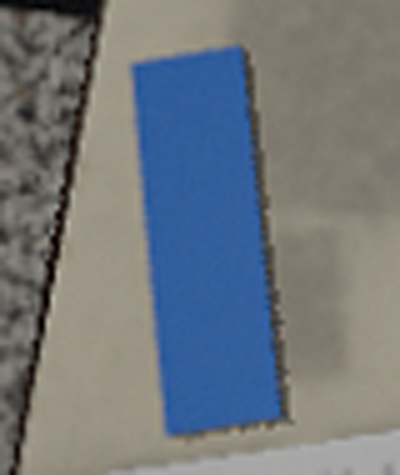

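```bash
cat > fit.py <<'E'
from h import *
from scipy.optimize import least_squares
p=np.load("top.npy",allow_pickle=True).item();q=np.load("scene.npy",allow_pickle=True).item()
h=.135
C=[(h,h,.016),(h,-h,.016),(-h,-h,.016),(-h,h,.016)]
top=np.array([(137,38),(574,117),(504,560),(42,465),(191,217),(240,145),(306,91),(507,358)])/4+[225,145]
sc=np.array([(45,243),(300,42),(612,200),(370,445),(221,258),(185,208),(171,156),(464,115)])/4+[200,160]
def model(v):
    x,y,a,px=v[:4]
    P=list(C)+[(px+.2*np.sin(k*np.pi/12),-.115+.2*np.cos(k*np.pi/12),.021) for k in (1,2,3)]+[(px,-.115,.038)]
    P=np.array(P); c,s=np.cos(a),np.sin(a)
    return np.c_[x+c*P[:,0]-s*P[:,1],y+s*P[:,0]+c*P[:,1],P[:,2]]
def res(v,which):
    P=model(v);r=[]
    if 't' in which:r.append(proj(p,P)-top)
    if 's' in which:r.append(proj(q,P)-sc)
    return np.concatenate(r).ravel()
for w in ("t","s","ts"):
    f=least_squares(res,[.525,-.09,-.1,0],args=(w,),loss="soft_l1"); print(w,f.x.round(4)); print(res(f.x,w).reshape(-1,2).round(1).tolist())
v=f.x; x,y,a,px=v
def T(P): 
    c,s=np.cos(a),np.sin(a); return np.array([x+c*P[0]-s*P[1],y+s*P[0]+c*P[1]])
print("pivot",T((px,-.115)),"knob",T((px,.085)),"hole",T((px+.2*np.sin(np.pi/12),-.115+.2*np.cos(np.pi/12))))
# strip top corners
st=np.array([(134,64),(243,47),(282,418),(168,434)])/5+[120,180]
W=np.array([atz(p,u,.010) for u in st]);print(W.round(4),W.mean(0))
for i in range(4):print(np.linalg.norm(W[i]-W[(i+1)%4]))
d=(W[0]+W[1]-W[2]-W[3]);print("dir",np.degrees(np.arctan2(d[1],d[0])))
E
python3 fit.py; python3 -c "
from h import *
q=np.load('scene.npy',allow_pickle=True).item();p=np.load('top.npy',allow_pickle=True).item()
for X in [(265,221)]: print(depthpt(q,X))
print(depthpt(p,(264,215)),depthpt(p,(160,230)),depthpt(p,(210,260)))"
```

```text
t [ 0.5301 -0.0981 -0.0869 -0.0251]
[[-0.4, -1.7], [0.3, -0.7], [0.3, 0.4], [-1.1, 1.1], [0.1, -0.2], [0.2, 0.1], [0.1, -0.2], [0.2, 0.5]]
s [ 0.5248 -0.0931 -0.0946 -0.0238]
[[-2.1, -1.3], [0.0, -1.3], [1.1, -0.9], [0.5, 1.4], [-0.1, 0.2], [-0.1, 0.0], [-0.2, -0.1], [0.0, 0.6]]
ts [ 0.5284 -0.0972 -0.0892 -0.0245]
[[-0.8, -1.2], [-0.0, 0.1], [-0.3, 1.2], [-1.7, 1.7], [-0.3, 0.2], [-0.2, 0.4], [-0.2, 0.2], [-0.2, 1.1], [-2.1, -2.5], [-0.6, -2.4], [0.4, -2.5], [0.6, -0.5], [-0.0, -1.1], [-0.1, -1.1], [-0.3, -1.2], [-0.3, -0.8]]
pivot [ 0.49375886 -0.20956408] knob [ 0.51156591 -0.01035838] hole [ 0.56251738 -0.02175495]
[[0.5493 0.2806 0.01  ]
 [0.5633 0.2294 0.01  ]
 [0.3901 0.1816 0.01  ]
 [0.3769 0.2332 0.01  ]] [0.46990621 0.23118176 0.01      ]
0.05309413577525679
0.1796200452151109
0.053245326063487586
0.17889800804133646
dir 15.402403839048254
[0.51568421 0.00153298 0.07582504]
[ 0.5114946  -0.0100571   0.07644629] [0.46311479 0.23206187 0.0125228 ] [4.07772753e-01 1.07378226e-01 3.48695043e-04]
```

Run:
```python
from h import *
p=np.load("top.npy",allow_pickle=True).item();q=np.load("scene.npy",allow_pickle=True).item()
for u in [(362,304),(465,312),(380,340),(440,350),(410,330),(440,170),(410,125),(375,180)]: print("t",u,depthpt(p,u).round(3))
for u in [(412,88),(370,200),(450,130),(410,230),(284,65),(310,110)]: print("s",u,depthpt(q,u).round(3))
print(Rn.from_rotvec(arm.get_state()["eef_rot"]).as_matrix().round(3))
w=arm.snapshot("wrist"); save(w,"w0.png")
R=Rn.from_rotvec(arm.get_state()["eef_rot"]).as_matrix()
c=-np.array(w["R"]).T@w["t"]; print("cam in tool",R.T@(c-arm.get_state()["position"]), (np.array(w["R"])@R).round(3),w["K"][0])
```

```text
t (362, 304) [ 0.345 -0.236  0.073]
t (465, 312) [ 0.345 -0.331  0.341]
t (380, 340) [ 0.281 -0.258  0.155]
t (440, 350) [ 0.286 -0.308  0.314]
t (410, 330) [ 0.308 -0.285  0.242]
t (440, 170) [ 0.619 -0.354  0.178]
t (410, 125) [ 0.632 -0.244  0.328]
t (375, 180) [ 0.616 -0.246  0.082]
s (412, 88) [ 0.333 -0.314  0.333]
s (370, 200) [ 0.345 -0.227  0.056]
s (450, 130) [ 0.225 -0.289  0.276]
s (410, 230) [ 0.228 -0.237  0.004]
s (284, 65) [ 0.626 -0.244  0.336]
s (310, 110) [ 0.599 -0.343  0.178]
[[ 0.969  0.247  0.   ]
 [ 0.247 -0.969 -0.   ]
 [ 0.     0.    -1.   ]]
cam in tool [0.08347645 0.00075807 0.03057318] [[ 0.001  1.     0.001]
 [-0.947  0.001 -0.322]
 [-0.322 -0.001  0.947]] [370.24433942   0.         282.7462985 ]
```

View pics/w0.png

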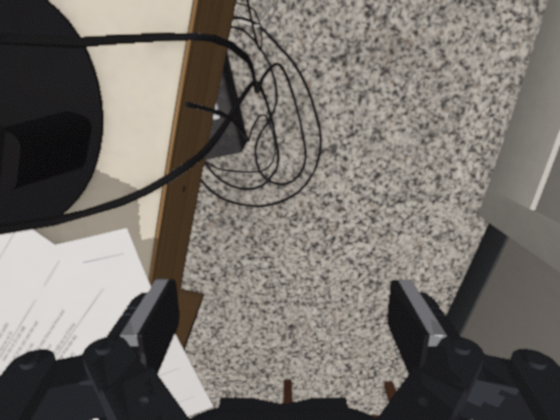

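Request:
move_arm(
  steps=[
    [[0,0,-5],[0,0,-0.1369],0],
    [[0,0,-5],[0,0,-0.1369],0],
    [[0,0,-5],[0,0,-0.1369],0],
    [[0,0,-5],[0,0,-0.1369],0],
    [[0,0,0],[0,0,-0.1369],0],
    [[0,0,0],[0,0,-0.1369],0],
    [[0,0,0],[0,0,-0.1369],0],
    [[0,0,0],[0,0,-0.1369],0],
    [[0,0,0],[0,0,-0.1369],0],
  ],
  grip_force=50,
)

```text
t: 2.15
position: [0.1421, -0.5571, 0.6047]
eef_rot: [-2.312, -2.127, -0.0]
ft_force: [0.1, 0.2, -0.5]
finger_gap: 0.999
```

Request:
move_arm(
  steps=[
    [[3.85,2.12,0],[0,0,0],0],
    [[3.85,2.12,0],[0,0,0],0],
    [[3.85,2.12,0],[0,0,0],0],
    [[3.85,2.12,0],[0,0,0],0],
    [[3.85,2.12,0],[0,0,0],0],
    [[3.85,2.12,0],[0,0,0],0],
    [[3.85,2.12,0],[0,0,0],0],
    [[3.85,2.12,0],[0,0,0],0],
    [[3.85,2.12,0],[0,0,0],0],
    [[3.85,2.12,0],[0,0,0],0],
    [[3.85,2.12,0],[0,0,0],0],
    [[3.85,2.12,0],[0,0,0],0],
    [[3.85,2.12,2],[0,0,0],0],
    [[3.85,2.12,4],[0,0,0],0],
    [[3.85,2.12,4],[0,0,0],0],
    [[0,0,5],[0,0,0],0],
    [[0,0,5],[0,0,0],0],
    [[0,0,0],[0,0,0],0],
  ],
)

```text
t: 3.95
position: [0.4985, -0.0207, 0.4101]
eef_rot: [-2.307, -2.113, 0.018]
ft_force: [-0.6, -0.0, -0.8]
finger_gap: 0.995
```

```bash
cat > look.py <<'E'
from h import *
import sys
n=sys.argv[1]
s=arm.get_state(); w=arm.snapshot("wrist"); save(w,n+".png",1.4); np.save(n+".npy",w,allow_pickle=True)
R=Rn.from_rotvec(s["eef_rot"]).as_matrix()
print("t",s["t"],"pos",s["position"].round(4),"az",np.arctan2(R[1,0],R[0,0]).round(4),"zt",R[:,2].round(4),"f",s["ft_force"].round(2),"gap",s["finger_gap"],"j",s["joints"].round(3))
for l,z in [("knob_grip",.063),("guide_pivot",.016),("next_hole",.021),("guide_face",.021),("cut_edge",.016),("strip_center",.005)]:
    r=arm.tip_of(l,w)
    if r:
        uv=np.array(r[0]["point"])*[560,420]; print(l,round(r[0]["score"],2),uv.round(1),atz(w,uv,z).round(4))
E
python3 look.py w1
```

```text
t 3.95 pos [ 0.4985 -0.0207  0.4101] az 1.483 zt [-0.0175  0.0022 -0.9998] f [-0.6  -0.   -0.76] gap 0.9953652241838084 j [-0.126  0.201  1.644 -0.     1.315 -0.038]
knob_grip 0.67 [303.5 167.9] [ 0.5123 -0.0098  0.063 ]
guide_pivot 0.68 [299.9 331.3] [ 0.4956 -0.2148  0.016 ]
next_hole 0.86 [355.1 164.4] [ 0.5638 -0.0198  0.021 ]
cut_edge 0.85 [277.4 339.8] [ 0.4682 -0.2249  0.016 ]
```

```bash
python3 look.py w2
```

```text
t 4.3 pos [ 0.5035 -0.0222  0.4204] az 1.4813 zt [ 6.3e-03 -8.0e-04 -1.0e+00] f [ 0.15 -0.08  0.08] gap 0.998805454718122 j [-0.128  0.193  1.626  0.     1.316 -0.038]
knob_grip 0.71 [288.1 161.3] [ 0.5127 -0.0075  0.063 ]
next_hole 0.73 [338.6 160.3] [ 0.5637 -0.0196  0.021 ]
guide_face 0.7 [275.8 286.6] [ 0.4868 -0.1585  0.021 ]
cut_edge 0.89 [264.8 332.3] [ 0.4672 -0.2233  0.016 ]
```

View pics/w2.png

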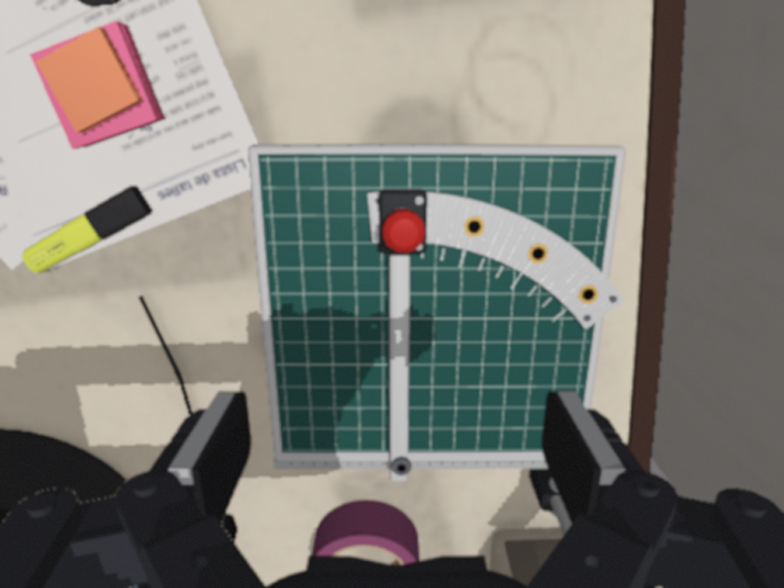

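Run:
```python
from h import *
from scipy.optimize import least_squares
w=np.load("w2.npy",allow_pickle=True).item()
ob=np.array([(474,226.5),(538,253),(588,294),(401,466)])/1.4
def M(v):
    x,y,a=v
    P=[(x+.2*np.cos(a+np.pi/2-k*np.pi/12),y+.2*np.sin(a+np.pi/2-k*np.pi/12),.021) for k in (1,2,3)]+[(x,y,.038)]
    return np.array(P)
f=least_squares(lambda v:(proj(w,M(v))-ob).ravel(),[.494,-.21,-.089]);v=f.x
print(v,f.fun.reshape(-1,2).round(2).tolist()); print(M(v)[0])
k=(v[0]-.2*np.sin(v[2]),v[1]+.2*np.cos(v[2])); print("knob from fit",k, "direct", atz(w,np.array((404,230))/1.4,.076))
s=arm.get_state();print(s["t"],s["position"],s["eef_rot"])
```

```text
[ 0.49465021 -0.20889191 -0.08978003] [[-0.07, 0.02], [-0.18, 0.3], [0.01, 0.09], [0.27, -0.55]]
[ 0.56352642 -0.02112591  0.021     ]
knob from fit (np.float64(0.5125821018404875), np.float64(-0.009697409479916042)) direct [ 0.51282571 -0.00744593  0.076     ]
4.65 [ 0.50233258 -0.02180666  0.41769664] [2.31783882e+00 2.12013043e+00 5.81012389e-04]
```

Request:
move_arm(
  steps=[
    [[0.7,0.45,4],[0,0,0],0],
    [[0.67,0.46,4],[0,0,0],0],
    [[0,0,4],[0,0,0],0],
    [[0,0,2.5],[0,0,0],0],
    [[0,0,0],[0,0,0],0],
    [[0,0,0],[0,0,0],0],
    [[0,0,0],[0,0,0],0],
  ],
)

```text
t: 5.35
position: [0.5136, -0.009, 0.274]
eef_rot: [2.316, 2.119, 0.003]
ft_force: [0.4, 0.3, 1.0]
finger_gap: 1.0
```

```bash
python3 look.py w3
```

```text
t 5.35 pos [ 0.5136 -0.009   0.274 ] az 1.4818 zt [ 3.2e-03 -3.0e-04 -1.0e+00] f [0.39 0.34 0.96] gap 0.9998302986203266 j [-0.1    0.362  1.808 -0.     0.969 -0.011]
knob_grip 0.73 [275.7 244.5] [ 0.5115 -0.0083  0.063 ]
next_hole 0.69 [356.4 226.9] [ 0.5623 -0.0194  0.021 ]
guide_face 0.66 [266.1 396. ] [ 0.4895 -0.1552  0.021 ]
```

View pics/w3.png

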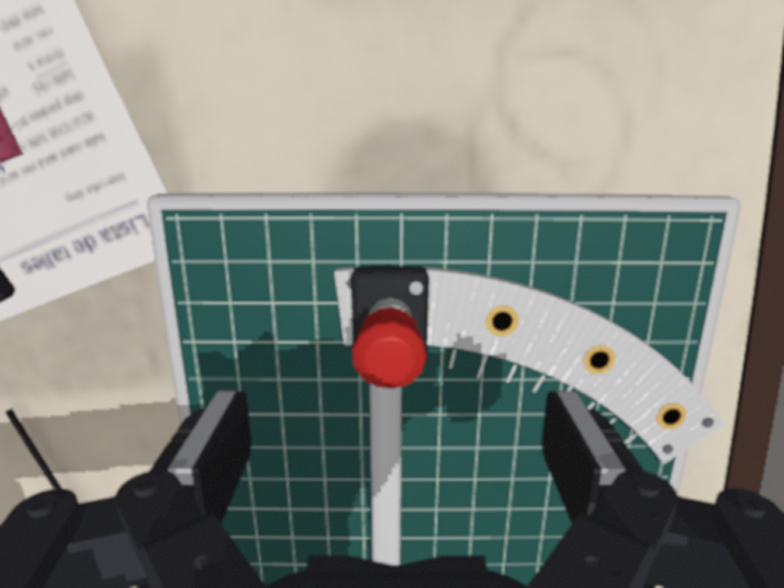

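Request:
move_arm(
  steps=[
    [[0,-0.1,2],[0,0,0],0],
    [[0,0,2],[0,0,0],0],
    [[0,0,1.3],[0,0,0],0],
    [[0,0,0],[0,0,0],0],
    [[0,0,0],[0,0,0],0.3],
    [[0,0,0],[0,0,0],0.5],
    [[0,0,0],[0,0,0],0.6],
    [[0,0,0],[0,0,0],0.7],
    [[0,0,0],[0,0,0],0.8],
    [[0,0,0],[0,0,0],0.9],
    [[0,0,0],[0,0,0],0.9],
    [[0,0,0],[0,0,0],0.9],
  ],
  grip_force=45,
)

```text
t: 6.9
position: [0.512, -0.0088, 0.2202]
eef_rot: [2.317, 2.12, 0.002]
ft_force: [-0.4, -0.3, 5.5]
finger_gap: 0.281
```

```bash
python3 look.py w4
```

```text
t 6.9 pos [ 0.512  -0.0088  0.2202] az 1.4818 zt [ 1.5e-03 -1.0e-04 -1.0e+00] f [-0.36 -0.3   5.46] gap 0.28106369983781304 j [-0.1    0.437  1.867  0.     0.836 -0.011]
knob_grip 0.89 [281.2 302.6] [ 0.5125 -0.0092  0.063 ]
next_hole 0.97 [383.4 266.9] [ 0.5639 -0.0201  0.021 ]
```

View pics/w4.png

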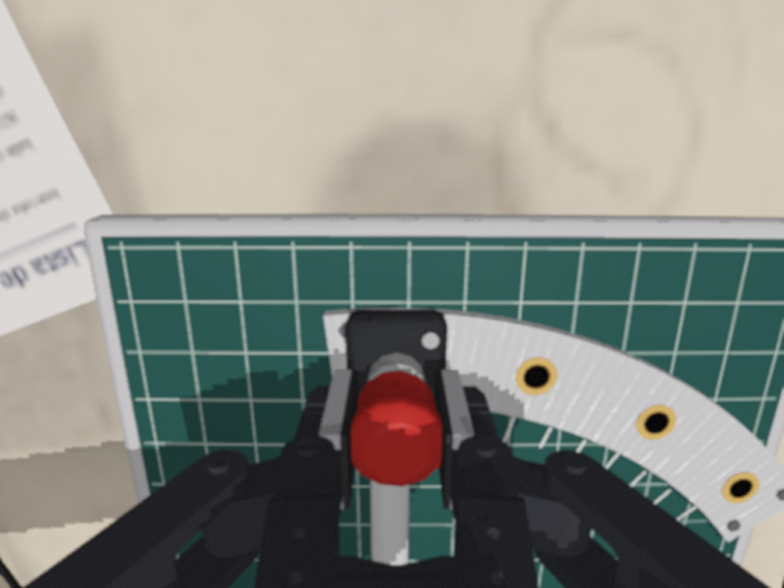

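Request:
move_arm(
  steps=[
    [[0,0,-0.4],[0,0,0],0.9],
    [[0,0,-0.4],[0,0,0],0.9],
    [[0,0,-0.3],[0,0,0],0.9],
    [[0,0,0],[0,0,0],0.9],
    [[0,0,0],[0,0,0],0.9],
  ],
  grip_force=60,
)

```text
t: 7.75
position: [0.5113, -0.0088, 0.23]
eef_rot: [-2.317, -2.12, 0.001]
ft_force: [0.9, 0.5, -8.5]
finger_gap: 0.269
```

```bash
python3 look.py w5
```

```text
t 7.75 pos [ 0.5113 -0.0088  0.23  ] az 1.482 zt [-1.e-03  1.e-04 -1.e+00] f [ 0.93  0.46 -8.49] gap 0.2694389933673702 j [-0.1    0.422  1.858 -0.     0.863 -0.011]
knob_grip 0.78 [279.7 303.8] [ 0.5102 -0.016   0.063 ]
next_hole 0.9 [380.8 256.6] [ 0.5637 -0.0191  0.021 ]
guide_face 0.55 [380.3 257.9] [ 0.5635 -0.0198  0.021 ]
```

View pics/w5.png

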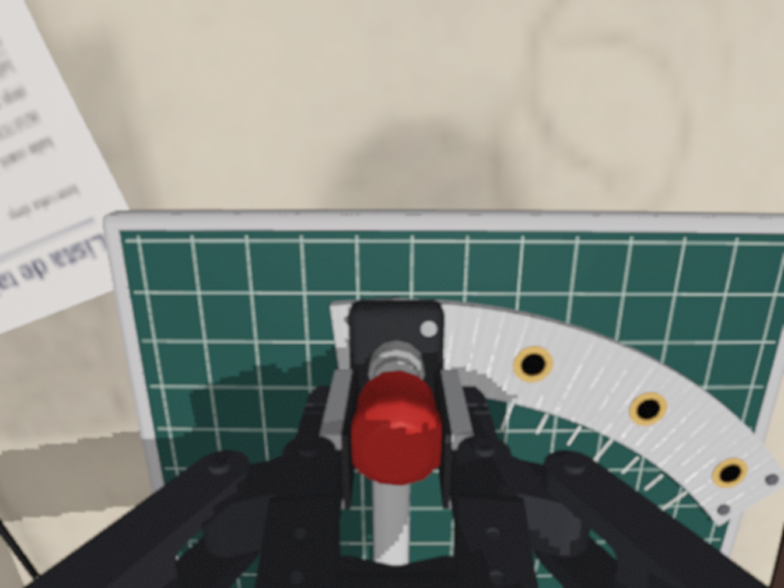

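Request:
move_arm(
  steps=[
    [[-0.007,0.524,0],[0,0,0.02618],0.9],
    [[-0.007,0.524,0],[0,0,0.02618],0.9],
    [[-0.007,0.524,0],[0,0,0.02618],0.9],
    [[-0.007,0.524,0],[0,0,0.02618],0.9],
    [[-0.007,0.524,0],[0,0,0.02618],0.9],
    [[-0.007,0.524,0],[0,0,0.02618],0.9],
    [[-0.007,0.524,0],[0,0,0.02618],0.9],
    [[-0.007,0.524,0],[0,0,0.02618],0.9],
    [[-0.007,0.524,0],[0,0,0.02618],0.9],
    [[-0.007,0.524,0],[0,0,0.02618],0.9],
    [[0,0,0],[0,0,0],0.9],
    [[0,0,0],[0,0,0],0.9],
    [[0,0,0],[0,0,0],0.9],
  ],
)

```text
t: 9.4
position: [0.5626, -0.0203, 0.2304]
eef_rot: [2.574, 1.8, 0.0]
ft_force: [-0.7, -2.1, -8.5]
finger_gap: 0.274
```

```bash
python3 look.py w6
```

```text
t 9.4 pos [ 0.5626 -0.0203  0.2304] az 1.2204 zt [ 3.e-04 -2.e-04 -1.e+00] f [-0.72 -2.12 -8.47] gap 0.27424264839266993 j [-0.111  0.475  1.745 -0.     0.921  0.24 ]
knob_grip 0.63 [280.5 301.9] [ 0.5605 -0.0264  0.063 ]
next_hole 0.8 [282.9 244.9] [ 0.5641 -0.0195  0.021 ]
```

View pics/w6.png

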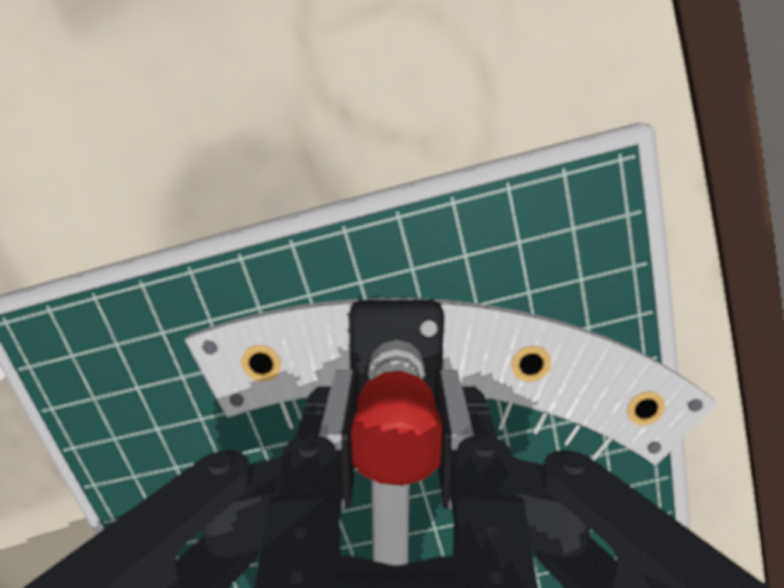

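Request:
move_arm(
  steps=[
    [[0,0,0.4],[0,0,0],0.9],
    [[0,0,0.4],[0,0,0],0.9],
    [[0,0,0.3],[0,0,0],0.9],
    [[0,0,0],[0,0,0],0.9],
    [[0,0,0],[0,0,0],0.9],
  ],
)

```text
t: 10.25
position: [0.5632, -0.0205, 0.2203]
eef_rot: [2.574, 1.799, 0.002]
ft_force: [-1.2, -3.4, 2.4]
finger_gap: 0.271
```

```bash
python3 look.py w7
```

```text
t 10.25 pos [ 0.5632 -0.0205  0.2203] az 1.22 zt [ 2.1e-03 -5.0e-04 -1.0e+00] f [-1.16 -3.39  2.37] gap 0.27130971025930184 j [-0.111  0.489  1.754 -0.     0.896  0.24 ]
knob_grip 0.94 [282.2 302. ] [ 0.5643 -0.0207  0.063 ]
next_hole 0.9 [280.2 256.1] [ 0.5632 -0.0208  0.021 ]
```

View pics/w7.png

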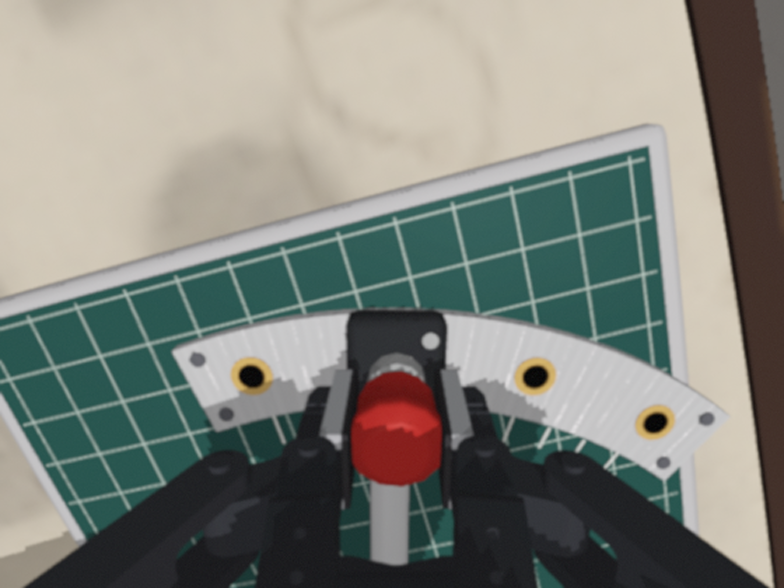

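Request:
move_arm(
  steps=[
    [[0,0,0],[0,0,0],0.6],
    [[0,0,0],[0,0,0],0.4],
    [[0,0,0],[0,0,0],0.2],
    [[0,0,0],[0,0,0],0],
    [[0,0,0],[0,0,0],0],
    [[0,0,-2],[0,0,0],0],
    [[0,0,-4],[0,0,0],0],
    [[0,0,-4],[0,0,0],0],
    [[0,0,-4],[0,0,0],0],
    [[0,0,-4],[0,0,0],0],
    [[0,0,-2],[0,0,0],0],
    [[0,0,0],[0,0,0],0],
    [[0,0,0],[0,0,0],0],
  ],
)

```text
t: 11.9
position: [0.5623, -0.0201, 0.4192]
eef_rot: [-2.575, -1.8, -0.0]
ft_force: [-0.4, 0.7, -1.5]
finger_gap: 0.998
```

```bash
python3 look.py w8
```

```text
t 11.9 pos [ 0.5623 -0.0201  0.4192] az 1.2201 zt [ 2.e-04  1.e-04 -1.e+00] f [-0.42  0.7  -1.54] gap 0.9979314939325555 j [-0.111  0.279  1.51   0.     1.353  0.24 ]
knob_grip 0.82 [281.5 178.1] [ 0.5623 -0.0194  0.063 ]
guide_pivot 0.58 [283.3 333.2] [ 0.4939 -0.2119  0.016 ]
next_hole 0.58 [283.2 166.4] [ 0.5642 -0.0185  0.021 ]
guide_face 0.7 [273.5 296.1] [ 0.5022 -0.1564  0.021 ]
cut_edge 0.88 [266.  344.1] [ 0.4685 -0.2199  0.016 ]
```

View pics/w8.png

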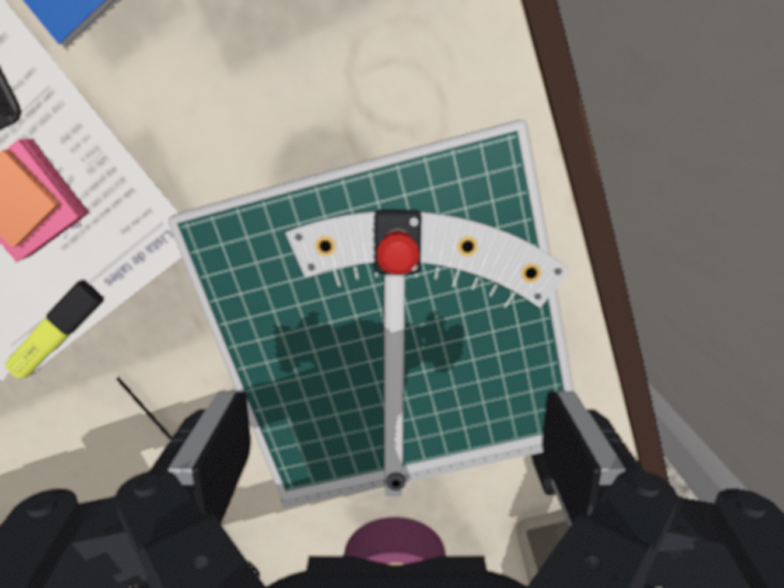

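Request:
move_arm(
  steps=[
    [[3.4,-2.88,0],[0,0,0],0],
    [[3.4,-2.88,0],[0,0,0],0],
    [[3.4,-2.88,0],[0,0,0],0],
    [[3.4,-2.88,0],[0,0,0],0],
    [[3.4,-2.88,0],[0,0,0],0],
    [[3.4,-2.88,0],[0,0,0],0],
    [[0,0,0],[0,0,0.136],0],
    [[0,0,0],[0,0,0.136],0],
    [[0,0,0],[0,0,0.136],0],
    [[0,0,1],[0,0,0.136],0],
    [[0,0,2],[0,0,0.136],0],
    [[0,0,3],[0,0,0.136],0],
    [[0,0,3],[0,0,0.136],0],
    [[0,0,0],[0,0,0],0],
    [[0,0,0],[0,0,0],0],
    [[0,0,0],[0,0,0],0],
  ],
)

```text
t: 13.85
position: [0.4712, 0.231, 0.3308]
eef_rot: [-3.112, -0.423, -0.004]
ft_force: [0.1, -0.4, 0.6]
finger_gap: 1.004
```

```bash
python3 -c "
from h import *
w=np.load('w8.npy',allow_pickle=True).item(); print('knob top',depthpt(w,(398/1.4,252/1.4)))"; python3 look.py w9
```

```text
knob top [ 0.56515172 -0.01872419  0.07644417]
t 13.85 pos [0.4712 0.231  0.3308] az 0.2703 zt [ 2.3e-03  9.0e-04 -1.0e+00] f [ 0.15 -0.44  0.57] gap 1.0043834033925172 j [0.375 0.307 1.715 0.    1.117 1.676]
strip_center 0.56 [277.6 189.7] [0.4699 0.2347 0.005 ]
```

View pics/w9.png

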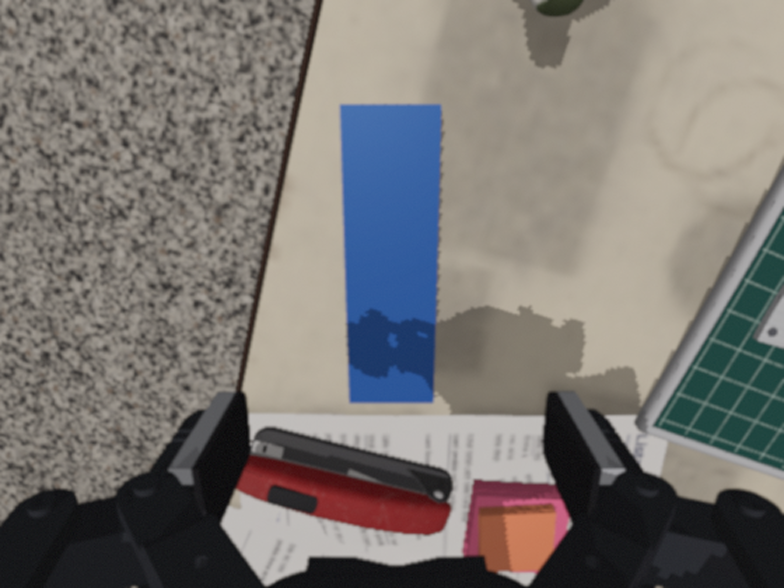

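Run:
```python
from h import *
w=np.load("w9.npy",allow_pickle=True).item()
W=np.array([atz(w,np.array(u)/1.4,.010) for u in [(341,104),(441,105),(433,402),(350,402)]]);print(W.round(4),W.mean(0))
d=W[0]+W[1]-W[2]-W[3];print(np.arctan2(d[1],d[0]),[np.linalg.norm(W[i]-W[(i+1)%4]).round(4) for i in range(4)])
s=arm.get_state();R=Rn.from_rotvec(s["eef_rot"]).as_matrix();print(s["position"],R.T@(W.mean(0)-s["position"]))
```

```text
[[0.5505 0.2829 0.01  ]
 [0.5642 0.2317 0.01  ]
 [0.3916 0.1839 0.01  ]
 [0.3773 0.235  0.01  ]] [0.47088267 0.23335728 0.01      ]
0.27019987215314106 [np.float64(0.0531), np.float64(0.1791), np.float64(0.0531), np.float64(0.1797)]
[0.47054327 0.23076531 0.33008223] [ 0.00060066 -0.00235261  0.3200837 ]
```

Request:
move_arm(
  steps=[
    [[0.06,-0.24,4],[0,0,0],0],
    [[0,0,4],[0,0,0],0],
    [[0,0,4],[0,0,0],0],
    [[0,0,2.4],[0,0,0],0],
    [[0,0,1.4],[0,0,0],0.1],
    [[0,0,0],[0,0,0],0.2],
    [[0,0,0],[0,0,0],0.25],
    [[0,0,0],[0,0,0],0.28],
  ],
  grip_force=30,
)

```text
t: 15.0
position: [0.471, 0.2335, 0.1725]
eef_rot: [-3.113, -0.42, -0.003]
ft_force: [0.2, -0.3, 0.8]
finger_gap: 0.722
```

```bash
python3 look.py w10
```

```text
t 15.0 pos [0.471  0.2335 0.1725] az 0.2682 zt [ 2.1e-03  8.0e-04 -1.0e+00] f [ 0.22 -0.35  0.77] gap 0.7215706326305941 j [0.38  0.525 1.878 0.    0.737 1.682]
guide_face 0.74 [281.9 290.2] [0.4808 0.2358 0.021 ]
strip_center 0.98 [283.5 291.9] [0.4708 0.2325 0.005 ]
```

View pics/w10.png

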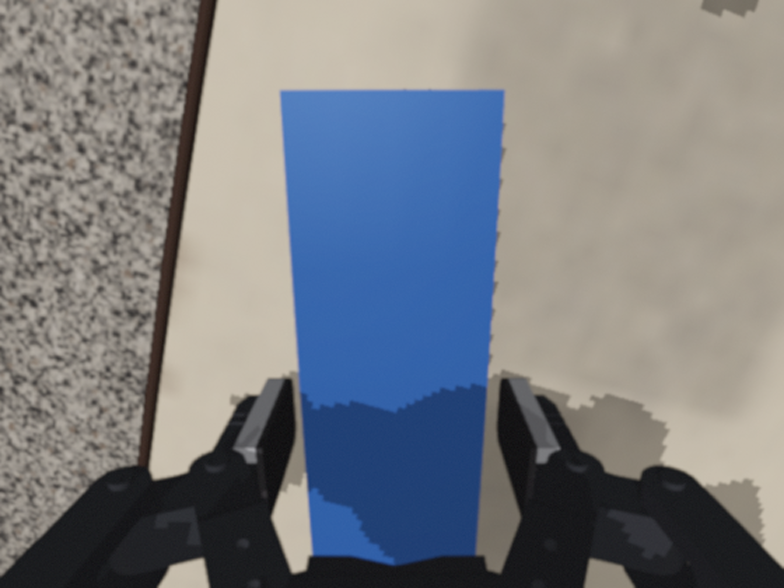

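Run:
```python
from h import *
w=np.load("w10.npy",allow_pickle=True).item()
s=arm.get_state();R=Rn.from_rotvec(s["eef_rot"]).as_matrix()
for u,yt in [((292,379),-.0307),((501,379),.0307)]:
    o,d=ray(w,np.array(u)/1.4); ot=R.T@(o-s["position"]);dt=R.T@d
    for yy in (yt,-yt):
        k=(yy-ot[1])/dt[1]; 
        if k>0: print(u,(ot+k*dt).round(4),(o+k*d).round(4))
```

```text
(292, 379) [ 0.0091 -0.0307  0.1686] [0.4713 0.2653 0.0034]
(501, 379) [0.0127 0.0307 0.1621] [0.491  0.2071 0.0098]
```

Request:
move_arm(
  steps=[
    [[0,0,0.25],[0,0,0],0.28],
    [[0,0,0],[0,0,0],0.3],
    [[0,0,0],[0,0,0],0.35],
    [[0,0,0],[0,0,0],0.4],
    [[0,0,0],[0,0,0],0.45],
    [[0,0,0],[0,0,0],0.5],
    [[0,0,0],[0,0,0],0.5],
  ],
  grip_force=30,
)

```text
t: 16.05
position: [0.4705, 0.2333, 0.1699]
eef_rot: [-3.113, -0.42, -0.001]
ft_force: [-1.4, -0.5, 10.9]
finger_gap: 0.623
```

```bash
python3 -c "
from h import *
s=arm.get_state();print(s['position'],s['ft_force'],s['finger_gap'])"
```

```text
[0.47048399 0.23327401 0.16990958] [-1.43315457 -0.49458426 10.93837037] 0.6232964235988426
```

Request:
move_arm(
  steps=[
    [[0,0,-0.3],[0,0,0],0.5],
    [[0,0,-1],[0,0,0],0.5],
    [[0,0,-2],[0,0,0],0.5],
    [[0,0,-3],[0,0,0],0.5],
    [[0,0,-4],[0,0,0],0.5],
    [[0,0,-2],[0,0,0],0.5],
    [[0,0,0],[0,0,0],0.5],
    [[0,0,0],[0,0,0],0.5],
  ],
  grip_force=40,
)

```text
t: 16.85
position: [0.4701, 0.2331, 0.2921]
eef_rot: [-3.113, -0.42, -0.001]
ft_force: [-0.8, -0.1, -0.6]
finger_gap: 0.616
```

```bash
python3 look.py w11
```

```text
t 16.85 pos [0.4701 0.2331 0.2921] az 0.2681 zt [ 5.e-04  2.e-04 -1.e+00] f [-0.83 -0.12 -0.62] gap 0.616056038447774 j [0.38  0.352 1.763 0.    1.026 1.682]
strip_center 0.93 [282.6 293.2] [0.3974 0.2127 0.005 ]
```

View pics/w11.png

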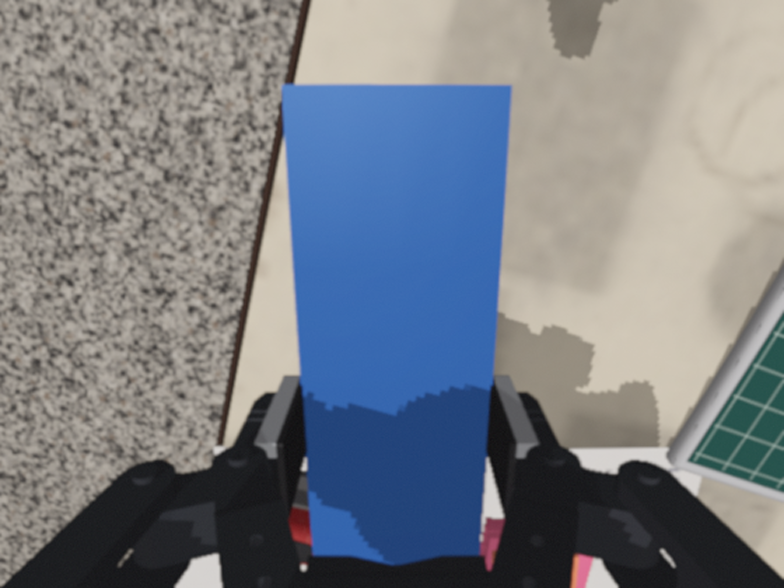

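Run:
```python
from h import *
for n in ("top","scene"):
    p=np.load(n+".npy",allow_pickle=True).item()
    hsv=cv2.cvtColor(p["pixels"],cv2.COLOR_RGB2HSV)
    m=(hsv[...,0]>135)&(hsv[...,0]<172)&(hsv[...,1]>90)
    P=[depthpt(p,(c,r)) for r,c in zip(*np.nonzero(m)) if p["z_map"][r,c]>0]
    P=np.array(P); P=P[(P[:,2]>.038)&(P[:,2]<.055)&(P[:,1]<-.2)]
    print(n,len(P),P.min(0),P.max(0),cv2.minEnclosingCircle(P[:,:2].astype(np.float32)))
```

```text
top 555 [ 0.40191287 -0.37162911  0.03832058] [ 0.60743717 -0.2073114   0.05047951] ((0.5083936452865601, -0.29577142000198364), 0.11054880172014236)
scene 250 [ 0.20622092 -0.36680175  0.03806079] [ 0.60906548 -0.21816714  0.05458429] ((0.40764319896698, -0.2345786988735199), 0.20218975841999054)
```

Request:
move_arm(
  steps=[
    [[0,0,-1.5],[0,0,-0.136],0.5],
    [[0,0,-1.5],[0,0,-0.136],0.5],
    [[0,0,0],[0,0,-0.136],0.5],
    [[0,0,0],[0,0,-0.136],0.5],
    [[0,0,0],[0,0,-0.136],0.5],
    [[0,0,0],[0,0,-0.136],0.5],
    [[0,0,0],[0,0,-0.135],0.5],
    [[-4.2,1.27,0],[0,0,0],0.5],
    [[-4.2,1.27,0],[0,0,0],0.5],
    [[-4.2,1.27,0],[0,0,0],0.5],
    [[-4.2,1.27,0],[0,0,0],0.5],
    [[-4.2,1.27,0],[0,0,0],0.5],
    [[-4.2,1.27,0],[0,0,0],0.5],
    [[-4.2,1.27,0],[0,0,0],0.5],
    [[-4.2,1.27,0],[0,0,0],0.5],
    [[-4.15,1.27,0],[0,0,0],0.5],
    [[0,0,0],[0,0,0],0.5],
    [[0,0,0],[0,0,0],0.5],
  ],
)

```text
t: 19.0
position: [0.4474, -0.1616, 0.3214]
eef_rot: [-2.578, -1.794, 0.0]
ft_force: [-0.3, 0.4, -0.3]
finger_gap: 0.622
```

Request:
move_arm(
  steps=[
    [[0,0,3],[0,0,0],0.5],
    [[0,0,3],[0,0,0],0.5],
    [[0,0,2.5],[0,0,0],0.5],
    [[0,0,0],[0,0,0],0.5],
    [[0,0,0],[0,0,0],0.5],
  ],
)

```text
t: 19.5
position: [0.4476, -0.1594, 0.2367]
eef_rot: [-2.573, -1.8, 0.001]
ft_force: [-0.1, 0.3, -0.4]
finger_gap: 0.619
```

```bash
python3 look.py w12
python3 - <<'E'
from h import *
p=arm.snapshot("top"); save(p,"top2.png",4,(225,145,385,295)); np.save("top2.npy",p,allow_pickle=True)
E
```

```text
t 19.5 pos [ 0.4476 -0.1594  0.2367] az 1.2207 zt [-0.0017  0.0011 -1.    ] f [-0.07  0.34 -0.39] gap 0.6191996321947685 j [-0.431  0.374  1.927  0.     0.842 -0.081]
guide_pivot 0.78 [385.9 286.6] [ 0.4946 -0.2091  0.016 ]
guide_face 0.65 [380.9 207.5] [ 0.5038 -0.1584  0.021 ]
strip_center 0.56 [282.  293.2] [ 0.4334 -0.1986  0.005 ]
```

View pics/w12.png

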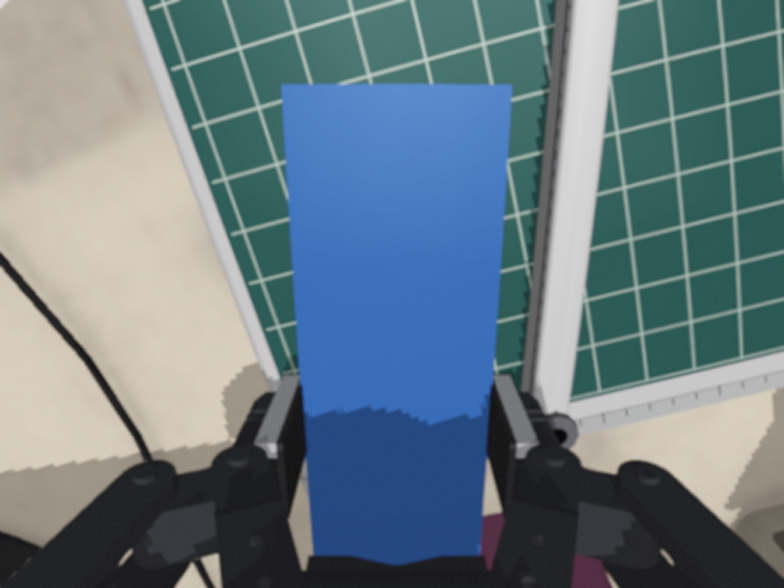

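View pics/top2.png

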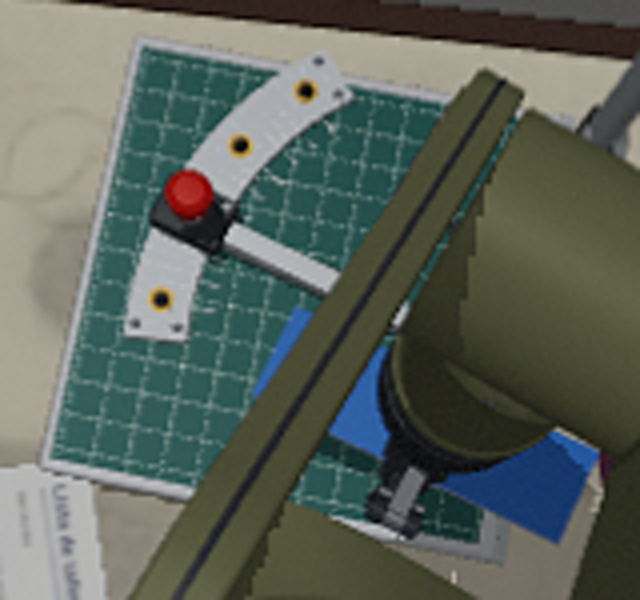

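Request:
move_arm(
  steps=[
    [[0,0,2],[0,0,0],0.5],
    [[0,0,1.5],[0,0,0],0.5],
    [[0,0,0.8],[0,0,0],0.5],
    [[0,0,0.4],[0,0,0],0.5],
    [[0,0,0.2],[0,0,0],0.5],
    [[0,0,0],[0,0,0],0.5],
  ],
)

```text
t: 20.5
position: [0.4478, -0.1607, 0.188]
eef_rot: [2.576, 1.798, 0.0]
ft_force: [-0.9, -0.1, -1.4]
finger_gap: 0.62
```

```bash
python3 look.py w13
```

```text
t 20.5 pos [ 0.4478 -0.1607  0.188 ] az 1.219 zt [ 2.e-04 -1.e-04 -1.e+00] f [-0.9  -0.12 -1.4 ] gap 0.6198046228274842 j [-0.433  0.456  1.975  0.     0.711 -0.082]
guide_pivot 0.76 [413.2 339.2] [ 0.4955 -0.21    0.016 ]
guide_face 0.92 [406.8 245.3] [ 0.503  -0.1593  0.021 ]
cut_edge 0.77 [365.7 382.6] [ 0.4677 -0.2271  0.016 ]
strip_center 0.77 [280.8 292.7] [ 0.444  -0.1715  0.005 ]
```

View pics/w13.png

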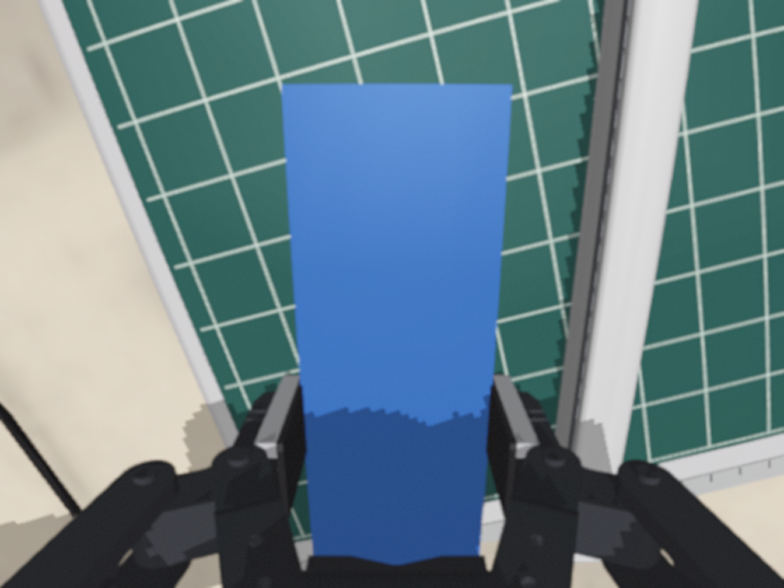

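Request:
move_arm(
  steps=[
    [[0,0,0.15],[0,0,0],0.5],
    [[0,0,0.05],[0,0,0],0.45],
    [[0,0,0],[0,0,0],0.36],
    [[0,0,0],[0,0,0],0.3],
    [[0,0,0],[0,0,0],0.28],
    [[0,0,0],[0,0,0],0.28],
    [[0,0,-0.5],[0,0,0],0.28],
    [[0,0,-1.5],[0,0,0],0.28],
    [[0,0,-3],[0,0,0],0.28],
    [[0,0,-4],[0,0,0],0.28],
    [[0,0,-1],[0,0,0],0.28],
    [[0,0,0],[0,0,0],0.28],
    [[0,0,0],[0,0,0],0.28],
  ],
)

```text
t: 22.15
position: [0.4472, -0.1603, 0.2855]
eef_rot: [-2.575, -1.798, 0.001]
ft_force: [-0.3, 0.0, 0.4]
finger_gap: 0.716
```

```bash
python3 look.py w14
```

```text
t 22.15 pos [ 0.4472 -0.1603  0.2855] az 1.2191 zt [-6.e-04  3.e-04 -1.e+00] f [-0.28  0.    0.36] gap 0.7164730788038677 j [-0.433  0.302  1.872  0.     0.968 -0.082]
guide_pivot 0.63 [367.7 252.8] [ 0.4936 -0.2117  0.016 ]
guide_face 0.81 [359.7 182.7] [ 0.5021 -0.1585  0.021 ]
cut_edge 0.87 [338.7 281.7] [ 0.4672 -0.2268  0.016 ]
strip_center 0.85 [284.3 215.8] [ 0.446  -0.1687  0.005 ]
```

View pics/w14.png

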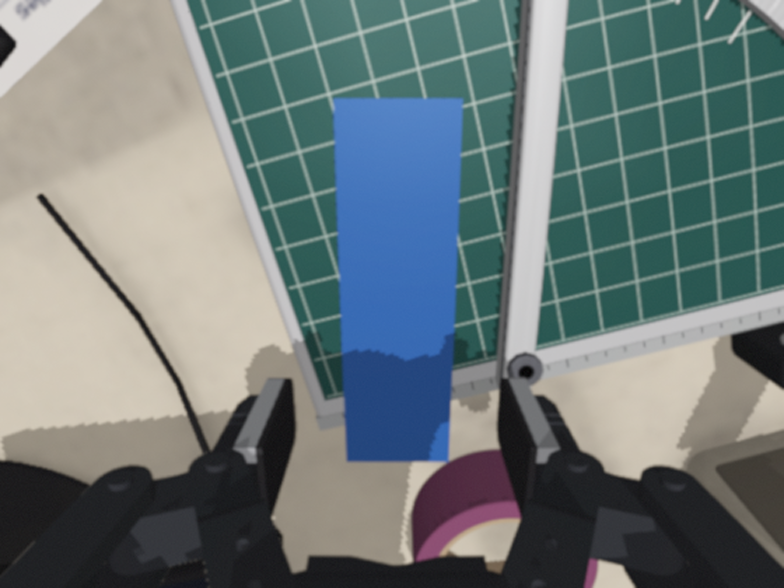

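```bash
cat > meas.py <<'E'
from h import *
PV=np.array([0.4947,-0.2089]);al=-0.0898
def st(W,th=np.pi/12):
    a=al-th;u=np.array([-np.sin(a),np.cos(a)]);n=np.array([np.cos(a),np.sin(a)])
    d=np.atleast_2d(W)[:,:2]-PV; return np.c_[d@u,d@n]
def yedge(W): # distance past cut edge
    d=np.atleast_2d(W)[:,:2]-PV; return -(d@np.array([-np.sin(al),np.cos(al)])+.020)
E
python3 - <<'E'
from meas import *
w=np.load("w14.npy",allow_pickle=True).item()
W=np.array([atz(w,np.array(u)/1.4,.026) for u in [(334,99),(463,99),(449,461),(347,461)]])
print((st(W)*1000).round(1),(st(W).mean(0)*1000).round(1)); print((yedge(W)*1000).round(1))
# edge check: white edge line pixels on bed edge
for u in [(333,419),(480,388),(560,371),(700,338)]: print(u,(yedge(atz(w,np.array(u)/1.4,.016))*1000).round(1))
E
```

```text
[[118.7 -86.5]
 [118.8 -32.7]
 [-60.6 -32.5]
 [-60.7 -86.4]] [ 29.1 -59.5]
[-157.1 -143.2   30.1   16.3]
(333, 419) [-4.4]
(480, 388) [-2.6]
(560, 371) [-1.4]
(700, 338) [-0.9]
```

Request:
move_arm(
  steps=[
    [[0,-2.5,0],[0,0,-0.1428],0.2],
    [[0,0,0],[0,0,-0.1428],0],
    [[0,0,0],[0,0,-0.1428],0],
    [[0,0,0],[0,0,-0.1428],0],
    [[0,0,0],[0,0,-0.1428],0],
    [[0,0,0],[0,0,-0.1428],0],
    [[0,0,0],[0,0,-0.1428],0],
    [[0,0,0],[0,0,-0.1428],0],
    [[0,0,0],[0,0,-0.1428],0],
    [[0,0,0],[0,0,-0.1428],0],
    [[0,0,0],[0,0,-0.1428],0],
    [[2.5,0,0],[0,0,0],0],
    [[0,0,0],[0,0,0],0],
    [[0,0,0],[0,0,0],0],
  ],
)

```text
t: 23.9
position: [0.4006, -0.1433, 0.2857]
eef_rot: [-0.55, -3.093, -0.0]
ft_force: [0.0, -0.3, -0.7]
finger_gap: 1.002
```

```bash
python3 look.py w15; python3 -c "
from meas import *
print(st(arm.get_state()['position']))"
```

```text
t 23.9 pos [ 0.4006 -0.1433  0.2857] az 2.7895 zt [-0.e+00  1.e-04 -1.e+00] f [ 0.03 -0.35 -0.71] gap 1.002024454953173 j [-0.443  0.241  1.97   0.     0.931 -1.662]
knob_grip 0.21 [310.7 338.2] [ 0.4722 -0.1507  0.063 ]
guide_pivot 0.86 [246.4 343.8] [ 0.4961 -0.2085  0.016 ]
next_hole 0.6 [499.4 341.8] [ 0.5611 -0.021   0.021 ]
guide_face 0.96 [312.7 337.9] [ 0.5048 -0.1569  0.021 ]
cut_edge 0.61 [212.3 318.4] [ 0.4653 -0.2241  0.016 ]
strip_center 0.89 [281.6 279.3] [ 0.4575 -0.1649  0.005 ]
[[ 0.02913133 -0.11030167]]
```

View pics/w15.png

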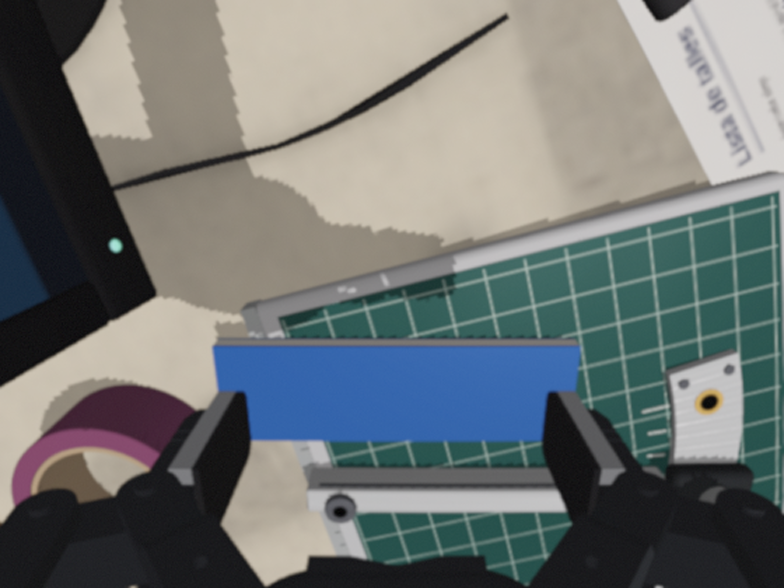

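Request:
move_arm(
  steps=[
    [[0,0,4],[0,0,0],0],
    [[0,0,3.5],[0,0,0],0],
    [[0,0,2],[0,0,0],0],
    [[0,0,0.8],[0,0,0],0],
    [[0,0,0],[0,0,0],0],
    [[0,0,0],[0,0,0],0],
  ],
)

```text
t: 24.85
position: [0.4012, -0.1436, 0.1834]
eef_rot: [0.549, 3.092, -0.0]
ft_force: [-0.3, 1.1, 0.7]
finger_gap: 0.999
```

```bash
python3 look.py w16; python3 -c "
from meas import *
print(st(arm.get_state()['position']))"
```

```text
t 24.85 pos [ 0.4012 -0.1436  0.1834] az 2.7899 zt [ 9.e-04 -4.e-04 -1.e+00] f [-0.3   1.12  0.69] gap 0.9986129681646713 j [-0.443  0.423  2.085  0.     0.632 -1.662]
strip_center 0.71 [281.1 390.7] [ 0.4647 -0.1676  0.005 ]
[[ 0.02916148 -0.11063658]]
```

View pics/w16.png

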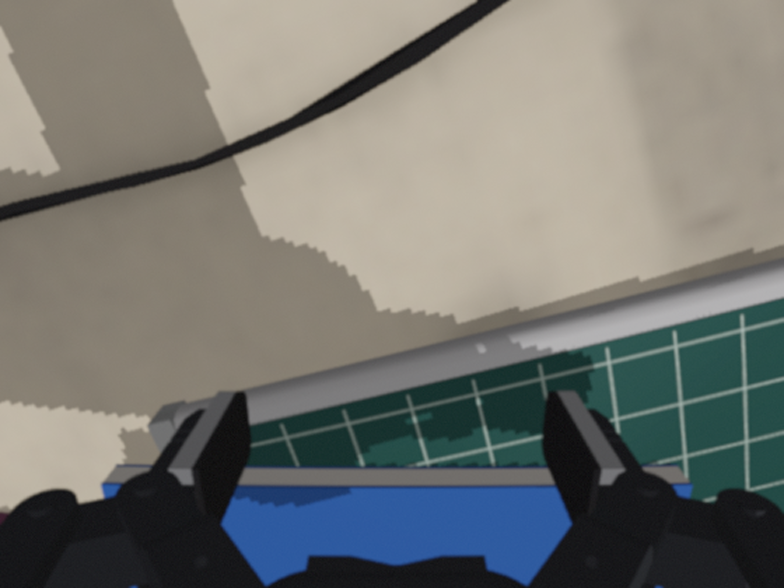

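Request:
move_arm(
  steps=[
    [[0,0,0.25],[0,0,0],0],
    [[0,0,0.2],[0,0,0],0],
    [[-0.5,0,0],[0,0,0],0],
    [[-0.5,0,0],[0,0,0],0],
    [[-0.4,0,0],[0,0,0],0],
    [[-0.3,0,0],[0,0,0],0],
    [[-0.3,0,0],[0,0,0],0],
    [[-0.3,0,0],[0,0,0],0],
    [[-0.3,0,0],[0,0,0],0],
    [[0,0,0],[0,0,0],0],
  ],
)

```text
t: 26.2
position: [0.4258, -0.1526, 0.1785]
eef_rot: [0.549, 3.092, -0.0]
ft_force: [-0.5, -0.0, 0.4]
finger_gap: 1.001
```

```bash
python3 look.py w17; python3 -c "
from meas import *
s=arm.get_state();print(st(s['position']),st(s['ft_force'][:2]+PV))"
```

```text
t 26.2 pos [ 0.4258 -0.1526  0.1785] az 2.7899 zt [ 1.e-03 -5.e-04 -1.e+00] f [-0.53 -0.02  0.4 ] gap 1.0005441326422826 j [-0.438  0.454  2.034  0.     0.653 -1.657]
strip_center 0.83 [284.1 378.7] [ 0.4779 -0.1709  0.005 ]
[[ 0.02916149 -0.08495337]] [[-4.55857649e-01  4.11669376e-04]]
```

View pics/w17.png

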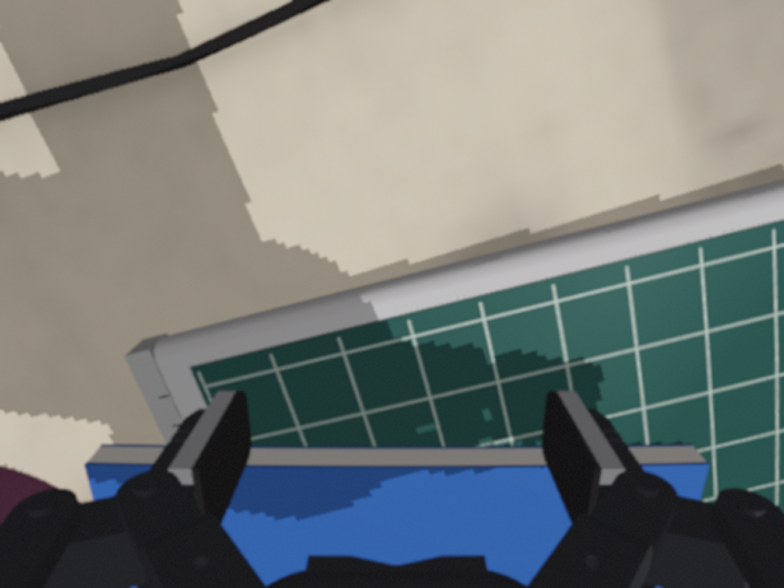

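Run:
```python
from meas import *
for n,L in (("w16",[(105,485),(390,487),(690,485)]),("w17",[(88,463),(390,465),(707,463)])):
    w=np.load(n+".npy",allow_pickle=True).item()
    print(n,(st(np.array([atz(w,np.array(u)/1.4,.026) for u in L]))*1000).round(1).tolist())
```

```text
w16 [[-59.3, -86.4], [27.4, -86.9], [118.8, -86.4]]
w17 [[-59.3, -72.0], [27.5, -72.5], [118.8, -72.1]]
```

Request:
move_arm(
  steps=[
    [[-0.2,0,0],[0,0,0],0],
    [[-0.2,0,0],[0,0,0],0],
    [[-0.2,0,0],[0,0,0],0],
    [[-0.15,0,0],[0,0,0],0],
    [[-0.1,0,0],[0,0,0],0],
    [[0,0,0],[0,0,0],0],
    [[0,0,0],[0,0,0],0],
  ],
)

```text
t: 27.25
position: [0.4332, -0.1553, 0.1784]
eef_rot: [0.55, 3.093, -0.0]
ft_force: [-0.5, -0.2, -0.3]
finger_gap: 1.001
```

```bash
python3 look.py w18; python3 -c "
from meas import *
s=arm.get_state();print(st(s['position']),st(s['ft_force'][:2]+PV))"
```

```text
t 27.25 pos [ 0.4332 -0.1553  0.1784] az 2.7899 zt [ 2.e-04 -1.e-04 -1.e+00] f [-0.46 -0.18 -0.32] gap 1.0009462039541903 j [-0.436  0.46   2.017  0.     0.665 -1.655]
strip_center 0.67 [282.6 377.6] [ 0.4842 -0.174   0.005 ]
[[ 0.02916128 -0.0763308 ]] [[ 0.39974172 -0.44998278]]
```

View pics/w18.png

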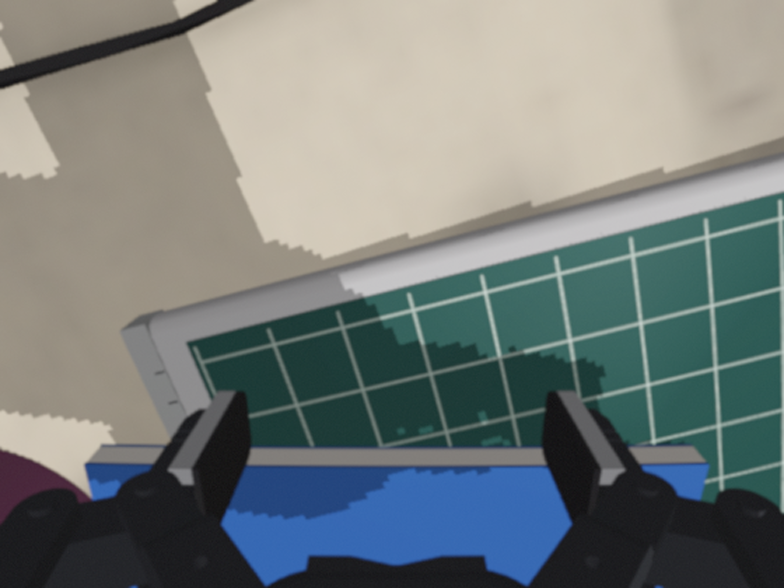

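Request:
move_arm(
  steps=[
    [[-0.1,0,0],[0,0,0],0],
    [[0,0,0],[0,0,0],0],
    [[0,0,0],[0,0,0],0],
  ],
)

```text
t: 27.9
position: [0.4338, -0.1555, 0.1784]
eef_rot: [-0.55, -3.093, -0.0]
ft_force: [-0.5, 0.5, 1.3]
finger_gap: 1.001
```

Request:
move_arm(
  steps=[
    [[-0.1,0,0],[0,0,0],0],
    [[0,0,0],[0,0,0],0],
    [[0,0,0],[0,0,0],0],
  ],
)

```text
t: 28.2
position: [0.4341, -0.1556, 0.1782]
eef_rot: [-0.549, -3.091, -0.001]
ft_force: [-4.5, 2.4, 1.1]
finger_gap: 0.997
```

Request:
move_arm(
  steps=[
    [[0.3,0,0],[0,0,0],0],
    [[0.7,0,0],[0,0,0],0],
    [[1.0,0,0],[0,0,0],0],
    [[0,0,-3],[0,0,0],0],
    [[0,0,-5],[0,0,0],0],
    [[0,0,-5],[0,0,0],0],
    [[0,0,-3],[0,0,0],0],
    [[0,0,0],[0,0,0],0],
    [[0,0,0],[0,0,0],0],
    [[0,0,0],[0,0,0],0],
  ],
)

```text
t: 29.2
position: [0.4151, -0.1486, 0.3371]
eef_rot: [-0.549, -3.09, -0.001]
ft_force: [0.3, 0.6, -1.1]
finger_gap: 1.001
```

```bash
python3 look.py w19
python3 - <<'E'
from h import *
p=arm.snapshot("scene"); save(p,"sc3.png",5,(200,160,360,280)); np.save("sc3.npy",p,allow_pickle=True)
E
```

```text
t 29.2 pos [ 0.4151 -0.1486  0.3371] az 2.7899 zt [-0.0026  0.0012 -1.    ] f [ 0.27  0.63 -1.11] gap 1.0010498561252452 j [-0.44   0.191  1.868 -0.     1.085 -1.659]
knob_grip 0.6 [494.1 324.5] [ 0.5653 -0.0239  0.063 ]
guide_pivot 0.83 [248.7 291.3] [ 0.4939 -0.2097  0.016 ]
guide_face 0.74 [305.4 285.6] [ 0.503  -0.1592  0.021 ]
strip_center 0.95 [282.7 255.1] [ 0.4756 -0.1704  0.005 ]
```

View pics/w19.png

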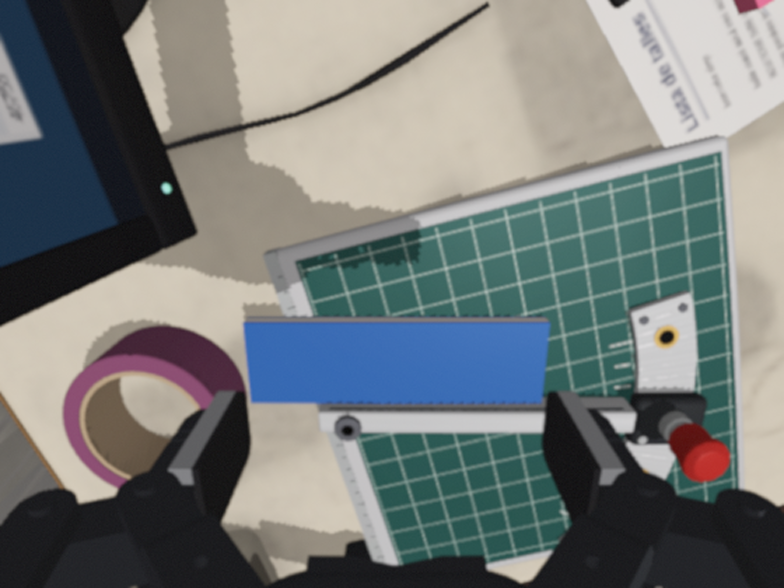

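View pics/sc3.png

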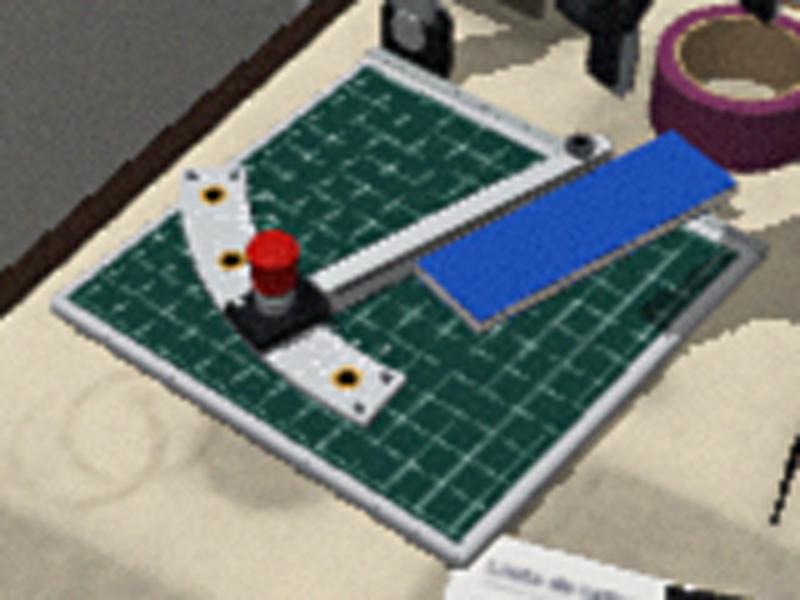

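The wrist picture shows the strip along the guide, its top face corners at about (245,321), (550,322), (543,402) and (252,404), and the guide pivot bolt at (347,428). The scene view shows the knob block sitting between holes 1 and 3. Next I'll measure the snugness and the overhang.

Run:
```python
from meas import *
s=arm.get_state();print(s["t"],s["position"].round(4))
w=arm.snapshot("wrist"); save(w,"w20.png",4,(165,215,365,325)); np.save("w20.npy",w,allow_pickle=True)
save(w,"w20full.png",1.4)
```

```text
29.6 [ 0.4162 -0.149   0.3378]
```

View pics/w20.png

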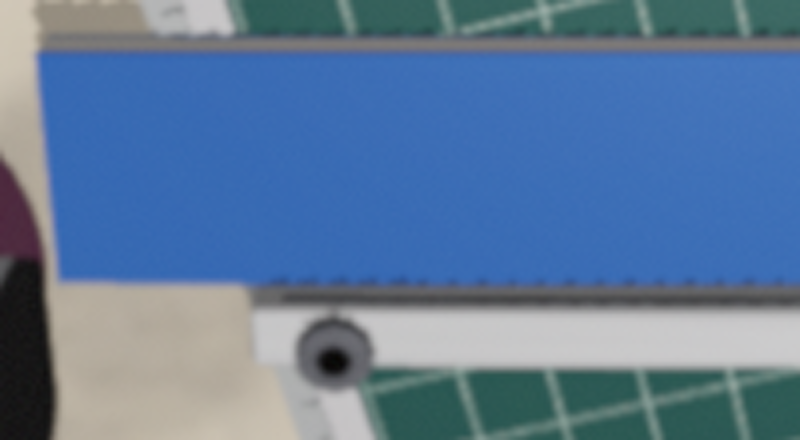

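Run:
```python
from meas import *
w=np.load("w20.npy",allow_pickle=True).item()
f=lambda L,z:np.array([atz(w,np.array(u)/4+[165,215],z) for u in L])
C=f([(38,52),(60,282),(790,52),(790,285)],.026)
print("strip",(st(C)*1000).round(1).tolist(),"past",(yedge(C[:2])*1000).round(1))
E=f([(280,375),(299,438),(142,0),(158,30)],.016); print("edge",(yedge(E)*1000).round(1))
F=f([(300,288),(780,289)],.026); print("face@strip top",(st(F)*1000).round(1).tolist())
F=f([(300,305),(780,307)],.036); print("face top",(st(F)*1000).round(1).tolist())
```

```text
strip [[-59.4, -63.6], [-59.8, -9.9], [94.7, -63.7], [98.7, -9.3]] past [20.9 35.2]
edge [-0.9 -0.  -0.3 -1.4]
face@strip top [[-7.6, -8.7], [96.6, -8.3]]
face top [[-6.5, -10.5], [94.5, -10.0]]
```

View pics/w20full.png

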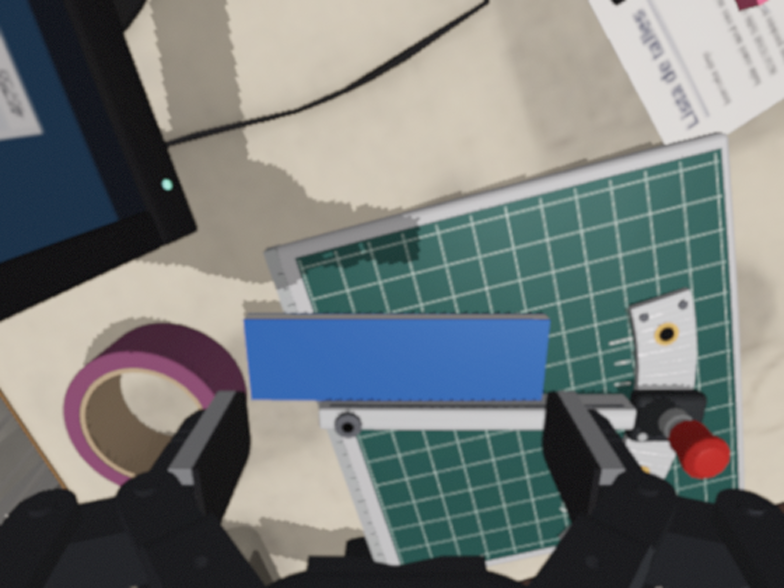

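The strip is against the guide face along its whole length. The middle of its end is about 28–29 mm past the edge, and the knob was at its home height. The gripper is well clear, so I'm handing in.

```bash
python3 -c "
from h import *
p=arm.snapshot('top')
for l in ('mug','stapler','tape_roll'):
    r=arm.tip_of(l,p)
    if r: print(l,atz(p,np.array(r[0]['point'])*[560,420],0).round(3))
print(arm.close_job())"
```

```text
mug [0.66  0.216 0.   ]
stapler [0.319 0.215 0.   ]
the job is handed in; nothing more can be done
None
```

The trimmer is set for the 15° cut and the strip is in place. I handed the job in at about 30 s of the 61 s allowed.

**Guide:** I pulled the red knob up about 10 mm, swung the guide 15° to the next hole and lowered the pin. With the gripper away, the knob top read 76.4 mm above the desk, the same as when it was home at the start. The knob block sits midway between the first and third holes.

**Strip:** I laid it flat on the bed and pushed it against the guide with both fingertips until about 5 N pushed back. I then withdrew the arm.
- **Snugness:** in the last wrist picture the strip's far edge and the guide face line up within about 1 mm along the length.
- **Overhang:** because the strip is slanted, its end passes the cutting edge by 35 mm at one corner and 21 mm at the other. At the middle it is about 28–29 mm.

**Other objects:** the mug and stapler were found within about 5 mm of where they were first seen, which is within the detector's error. The final check did not report the tape roll. Nothing touched it as far as I could see, and it shows clear of the strip in the wrist pictures. The strip's end is only about 1 cm from it.

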